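# Clamp the cover of a vial block on a hotplate stirrer

## Task

Clamp the cover plate on the vial block before it is heated: push the swing strap round over the plate until its slot is fully home on the cam stud, and only then push the cam lever all the way down. Nothing is to be picked up: the cover plate stays centred where it lies, and the vials and glassware round about are left standing where they are.

Things in the scene. Friction and masses are not known exactly. Their poses are not given: they have to be found in the camera images.
- stirrer: White hotplate stirrer, fixed, 235 x 165 mm, housing 70 mm high; round vial block (dia. 120 mm, top at 128 mm) on its hot plate. Origin on the bench under the block's centre; +x towards its control panel (display, two knobs), z up. Two steel posts beside the block: strap pivot post at y = +72 mm, cam stud (dia. 8 mm) at y = -72 mm, both x = 0.
- cover: Loose round steel cover plate, dia. 110 mm, 8 mm thick, with a boss (dia. 32 mm, 8.5 mm high) in the middle of its top; 0.5 to 0.8 kg. It lies centred on the vial caps: underside 146 mm, plate top 154 mm, boss top 162.5 mm above the bench. Origin at the centre of its underside. It must stay where it lies.
- strap_hub: Steel collar on the pivot post that carries the swing strap, with a rubber pressure foot under the strap's middle (2 mm clear of the boss). A spring holds it up; the cam lever presses it down 2.1 mm per rad of lever angle, so that with the lever down the foot bears on the boss with about 8 N. Origin on the pivot axis at the strap's underside, 170.5 mm above the bench with the lever upright.
- strap (a joint): Angle (rad) of the level swing strap about its post: 0 = across the cover, slot home on the stud (hard stop); grows as it opens, to 1.75. At angle a its free end points along (-sin a, -cos a) in the stirrer's x, y. Flat steel bar 24 mm wide, 8 mm thick, 163 mm from pivot to end, underside at 170.5 mm. Light friction (1 N at 60 mm from the pivot); it stays where it is left.
- strap_pivot (a point): Point on the strap's turning axis at mid-thickness of the strap (174.5 mm above the bench). A nut on top of the post reaches 197 mm.
- strap_end (a point): Centre of the slot in the strap's free end, 144 mm from strap_pivot on the strap's centre line, at mid-thickness. It sits on the stud axis when the strap is home.
- lever (a joint): Angle (rad) of the cam lever on the stud: 0 = upright, 1.6 = level, fully down (hard stop); to -0.45 the other way. It goes down towards the stirrer's -x side. Stiff by friction: 2 to 3 N at the grip moves it, and it stays where it is left. Down, its cam presses the strap on the cover and holds by itself. Near upright, the strap's end passes freely under the cam.
- lever_pivot (a point): Pin on which the cam lever turns, 191 mm above the bench on the stud axis (stirrer x = 0, y = -72 mm). The pin lies along the stirrer's y axis. Two cam cheeks (dia. 24 mm) on it bear on the strap's end either side of the slot.
- lever_tip (a point): Outer end of the cam lever, 90 mm from lever_pivot along its centre line. Dark steel shank 18 mm wide (along the pin), 7 mm thick, with a black grip 23 mm wide, 12 mm thick over its last 34 mm. Upright its end is 281 mm above the bench: a gripper's body must keep clear of it while the strap is pushed.
- vial_a: Glass vial with a black screw cap, dia. 27 mm, 61 mm tall, standing loose on the bench on the -x side of the stirrer. Bystander. Origin at the centre of its base.
- vial_b: Glass vial with a black screw cap, dia. 27 mm, 61 mm tall, standing loose on the bench on the -x side of the stirrer. Bystander. Origin at the centre of its base.
- vial_c: Glass vial with a black screw cap, dia. 27 mm, 61 mm tall, standing loose on the bench on the -x side of the stirrer. Bystander. Origin at the centre of its base.
- flask: Empty conical glass flask, base dia. 82 mm, 125 mm tall, loose, beside the stirrer on its +y side. Bystander. Origin at the centre of its base.
- beaker: Empty glass beaker, dia. 68 mm, 85 mm tall, loose, beside the stirrer on its -y side. Bystander. Origin at the centre of its base.
- wash_bottle: White plastic wash bottle with red cap and bent spout, dia. 74 mm, 215 mm tall, loose. Bystander. Origin at the centre of its base.
- reagent: Amber glass bottle with a blue cap, dia. 68 mm, 135 mm tall, loose. Bystander. Origin at the centre of its base.
- dish: White porcelain dish, dia. 90 mm, 35 mm tall, loose. Bystander. Origin at the centre of its base.

How it is judged:
On the way, in this order (a step that is already met when the one before it is completed fails the run):
1. the strap is home over the cover plate, its slot on the stud, with the cam lever still up (value of joint strap below 0.06 rad and value of joint lever below 0.6 rad), for 0.2 s.
2. the cam lever is fully down and the strap presses on the cover plate (value of joint lever above 1.45 rad and value of joint strap below 0.06 rad and contact force between strap_hub and cover above 4 N), for 0.2 s.
At the end, for the whole second after the job is handed in: The strap is within 0.06 rad of its home stop, the cam lever at 1.45 rad or more, the strap's foot presses the cover with over 4 N, the cover is within 6 mm of where it lay, and the eight bystanders stand within 25 mm of where they stood, upright within 0.2 rad (all of step 2 and distance of cover from where it was at the start of the episode below 0.006 m and distance of each of vial_a, vial_b, vial_c, flask, beaker, wash_bottle, reagent, dish from where it was at the start of the episode below 0.025 m and angle between each of vial_a, vial_b, vial_c, flask, beaker, wash_bottle, reagent, dish's own z axis and vertical below 0.2 rad); the robot touches nothing.
It fails at once if the cam lever is pushed down while the strap is not home under it (value of joint lever above 0.7 rad and value of joint strap above 0.15 rad).
It fails at once if the cover plate is lifted or pushed more than 8 mm (distance of cover from where it was at the start of the episode above 0.008 m).
It fails at once if a bystander is picked up, knocked over or pushed more than 30 mm (distance of any of vial_a, vial_b, vial_c, flask, beaker, wash_bottle, reagent, dish from where it was at the start of the episode above 0.03 m or angle between any of vial_a, vial_b, vial_c, flask, beaker, wash_bottle, reagent, dish's own z axis and vertical above 0.4 rad).
It also fails if it takes over 51 s, if anything falls off the work surface, if the arm or the gripper's body presses on something with over 40 N, if the wrist force passes 120 N, or if a joint passes its speed limit or range.

## Robot

A 6-joint arm with a two-finger parallel gripper is mounted at the origin on the work surface. World frame = base frame: x ahead of the robot, y to its left, z up, the work surface at z = 0. Lengths are in m, angles in rad, forces in N, time in s.
With the tool pointing down it reaches from about 0.35 to 0.925 m from the base axis. Payload 6.4 kg.
Tool frame: the origin (TCP) lies midway between the tips of the shut fingers; the grasp point (between the pads) lies grip_depth behind it (grip_depth is the distance from the TCP to the grasp point, in m); z points along the fingers, x is the direction in which the jaws open and shut, and the axes are right-handed (so a half turn about z gives the same grasp; the last joint's range is limited). The gripper opens to 94 mm and grips with 3 to 60 N. Pads are 16 mm wide; open, the fingers measure 119 mm over their backs; the gripper's body (75 mm by 177 mm) begins 78 mm behind the grasp point.
Start: joints at [1.019, 0.245, 1.558, -0, 1.339, -0.174], TCP at [0.24, 0.604, 0.205] pointing down, gripper open.
Joint ranges: [-3.13, 3.13], [-1.02, 2.26], [0.13, 2.54], [-0.95, 4.09], [0.21, 2.88], [-2.74, 2.74]. Speed limits (rad/s): [2.57, 2.57, 3.14, 3.14, 3.14, 3.14].

## Interface

Orientations are given as a unit quaternion [x, y, z, w].
In Python, from station import get_state, read_camera, get_calibration, close_job, grip_depth gives the robot as it stands. The module is installed in compiled form; this text tells all that it offers.
- The arm moves only by the tool drive_tool, never from a script. Its argument "targets" is a list of rows, each a list of 3 entries, a list of its own where there are three numbers: the opening, from 0 (shut) to 1 (fully open), then the shift along the tool's x, y, z in units of 200 mm (1.0 is 200 mm), then the turn, a rotation vector about the tool's x, y, z in units of pi/4 rad (1.0 is pi/4 rad). A call has exactly 5 rows; each row is the pose to reach, as a shift and turn from the pose commanded when the call began, along the tool's axes at that moment; what a row does not reach only later rows make up. A row lasts 1/12 s, in which the tool goes at most 41.7 mm and 7.16 degrees, less where a joint would pass 70% of its speed; a pose out of reach is approached as far as the arm can. A call with a number of a shift or a turn outside -1 to 1 is refused whole. A call with a gripper value outside its range is refused whole. The fingers move at their own pace and stop on an object; the grip force is fixed at half the most. Time passes only in rows, so rows that repeat a pose let the fingers close, or fill a call up. It gives the time, the measured TCP pose, the force and the opening at its end, in the units of the state.
- get_state(): the state, without advancing time (a new reading comes with each control period).
- read_camera(name): name is "scene" or "top"; returns the picture (480x640x3 uint8, blue, green, red); there is no depth.
- get_calibration(name): a dict with "vertical_fov" (degrees; the focal length in pixels is half the picture's height over the tangent of half this angle, whatever the lens; pixels are square), "cx", "cy" (the principal point, pixels), "k1" (the pictures are not rectified: a ray, as slopes to the right and down, at radius r is drawn at 1 + k1 r^2 times it, then the intrinsics apply), "camera_from_world" (4x4, takes a point from world to camera coordinates). Camera axes: x right, y down, z forward; pixel columns grow to the right and rows downward; lengths in m; the calibration is good to about 2 mm. A picture is of the moment at which its call begins. get_calibration takes no time and is no camera call.
- close_job(): hands the job in, once; it reports no verdict.
The state is a dict: "clock": time; "joint_positions": joint angles; "joint_vel": joint speeds; "tau": joint torques, N m; "eef_pos": TCP position; "orientation": TCP orientation; "wrist_force": force on the tool from outside, world axes, zero at the start; "torque": the same for the moment, N m; "finger_gap": finger opening in m.
Only numpy, scipy, OpenCV 4.12 (cv2) and the standard library are available. Lean on these libraries where they do the work, as an engineer would, in place of code of your own. Each camera call takes 0.05 s, during which the arm holds its last target. There are 200 camera calls.

## Working session

There is one attempt and no reset: what is moved stays moved. The work goes in short steps, Python scripts to look and compute and a tool call to move; the robot and the scene stay as the last step left them, time stands still between calls to the robot, and variables do not carry over. Pictures are saved under pics/ and viewed, about 8 in all and at most 12, crops included, and the job is handed in when it is done.

Besides the shell and the picture viewer there is one more tool, called after ">>>" in YAML: its name, and indented under it one key for each argument. drive_tool: Moves the arm, as the interface text tells. Its arguments: {"type":"object","properties":{"targets":{"type":"array","items":{"type":"array"}}},"required":["targets"]}

```bash
mkdir -p pics; python3 - <<'E'
from station import *
import cv2
s=get_state(); print(s); print(grip_depth if not callable(grip_depth) else grip_depth())
for n in("scene","top"):
    cv2.imwrite(f"pics/{n}0.png",read_camera(n)); print(n,get_calibration(n))
E
```

```text
{'clock': 0.0, 'joint_positions': array([ 1.01889533e+00,  2.45794426e-01,  1.55898352e+00, -4.22820853e-06,
        1.33870973e+00, -1.74049324e-01]), 'joint_vel': array([-0.00193738, -0.0015364 ,  0.00011498, -0.00138528,  0.00171937,
       -0.00016932]), 'tau': array([-2.49525961e-03, -4.15847039e+01, -3.14590752e+01,  6.83152350e-02,
        3.34629393e-02, -1.59866413e-04]), 'eef_pos': array([0.23944981, 0.60364906, 0.20437433]), 'orientation': array([ 8.27321704e-01,  5.61727604e-01, -8.63382576e-04,  3.90330050e-04]), 'wrist_force': array([-0.38766246,  0.14703727,  0.19202877]), 'torque': array([-0.00132001, -0.01716366, -0.02204203]), 'finger_gap': 0.0940939368156037}
0.0188
scene {'vertical_fov': 47.82651860037418, 'cx': 331.79497175557293, 'cy': 245.09987373350282, 'k1': -0.0019469612171089852, 'camera_from_world': array([[-8.19042703e-01,  5.73732211e-01, -6.33089585e-04,
         4.28313118e-01],
       [ 3.17940366e-01,  4.52962942e-01, -8.32909657e-01,
        -2.77903134e-02],
       [-4.77580333e-01, -6.82389862e-01, -5.53408621e-01,
         1.92913900e+00],
       [ 0.00000000e+00,  0.00000000e+00,  0.00000000e+00,
         1.00000000e+00]])}
top {'vertical_fov': 50.99127414295589, 'cx': 311.8248717419897, 'cy': 238.58699100073017, 'k1': -0.1305973656696747, 'camera_from_world': array([[-0.01541449, -0.99987972,  0.00171575,  0.03664866],
       [-0.99366662,  0.01512764, -0.11134541,  0.55949895],
       [ 0.11130606, -0.00342122, -0.99378029,  1.3604316 ],
       [ 0.        ,  0.        ,  0.        ,  1.        ]])}
```

View pics/scene0.png

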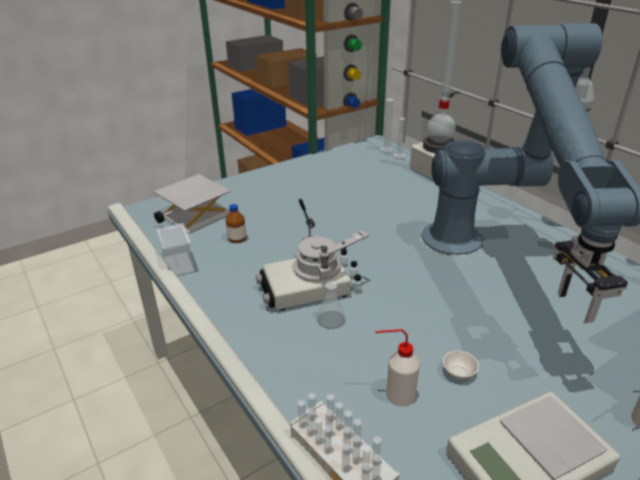

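View pics/top0.png

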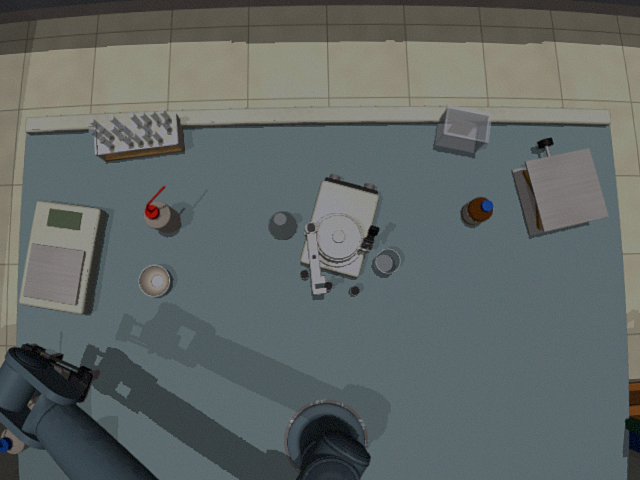

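Overview: the stirrer is at about (340,235) in the top view, with the strap open from (311,227) to (319,290). The lever is upright at about (370,238). I'll crop closer.

```bash
python3 - <<'E'
import cv2,numpy as np
t=cv2.imread("pics/top0.png")[165:310,260:420]; s=cv2.imread("pics/scene0.png")[190:340,240:400]
r=lambda i:cv2.resize(i,(640,600),interpolation=cv2.INTER_CUBIC)
cv2.imwrite("pics/ct.png",cv2.resize(t,None,fx=4,fy=4,interpolation=cv2.INTER_CUBIC))
cv2.imwrite("pics/cs.png",cv2.resize(s,None,fx=4,fy=4,interpolation=cv2.INTER_CUBIC))
E
```

```text
(no output)
```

View pics/ct.png

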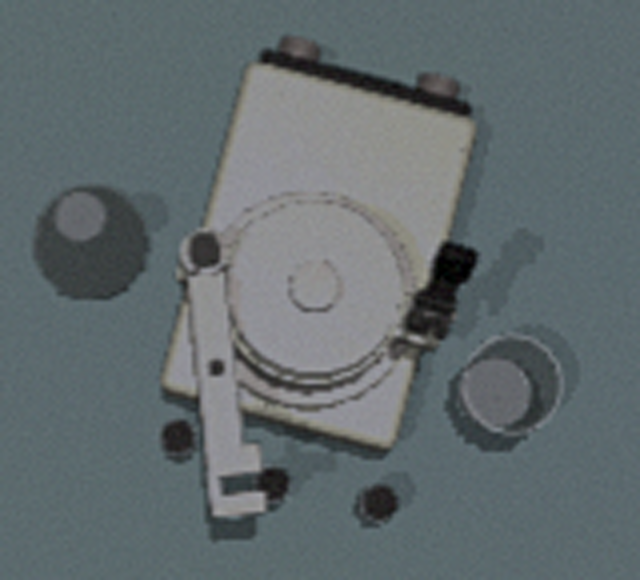

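View pics/cs.png

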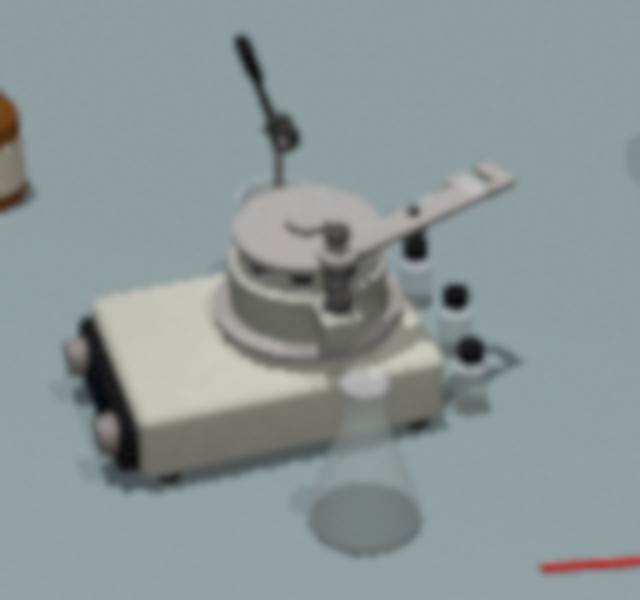

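The top crop shows the boss at (315,285), the nut at (205,249) and the strap centre hole at (217,368). The strap end is near (235,514), the lever grip end near (460,255), and the vial caps at (178,438), (272,484) and (380,502). Next I cast rays for these.

```bash
cat > h.py <<'E'
import numpy as np, cv2
from station import *
def cal(n):
    c=get_calibration(n); f=240/np.tan(np.radians(c["vertical_fov"]/2))
    return c["camera_from_world"],np.array([[f,0,c["cx"]],[0,f,c["cy"]],[0,0,1]]),np.array([c["k1"],0,0,0.])
def ray(n,uv):
    T,K,d=cal(n); p=cv2.undistortPoints(np.array([[uv]],float),K,d)[0,0]
    R=T[:3,:3]; return -R.T@T[:3,3], R.T@np.array([*p,1])
def onz(n,uv,z):
    o,v=ray(n,uv); return o+v*(z-o[2])/v[2]
def proj(n,P):
    T,K,d=cal(n); return cv2.projectPoints(np.array(P,float).reshape(-1,3),cv2.Rodrigues(T[:3,:3])[0],T[:3,3],K,d)[0][:,0]
def two(a,b):
    A,B=[],[]
    for n,uv in((("top"),a),(("scene"),b)):
        o,v=ray(n,uv); v/=np.linalg.norm(v); M=np.eye(3)-np.outer(v,v); A.append(M);B.append(M@o)
    return np.linalg.lstsq(np.vstack(A),np.hstack(B),rcond=None)[0]
E
python3 - <<'E'
from h import *
t=lambda x,y:(260+x/4-.375,165+y/4-.375); s=lambda x,y:(240+x/4-.375,190+y/4-.375)
np.set_printoptions(precision=4,suppress=True)
b=onz("top",t(315,285),.1625);n=onz("top",t(205,249),.197);h=onz("top",t(217,368),.1785);e=onz("top",t(233,515),.1785)
print("boss",b,"nut",n,"hole",h,"end",e, np.linalg.norm(b[:2]-n[:2]),np.linalg.norm(h-n),np.linalg.norm(e-n))
print("2view boss",two(t(315,285),s(305,225)),"nut",two(t(205,249),s(338,230)),"tip",two(t(460,250),s(240,38)),"levpin",two(t(428,322),s(283,132)))
Y=(n-b)[:2];Y/=np.linalg.norm(Y);X=np.array([Y[1],-Y[0]]);print("X",X,"yaw",np.arctan2(X[1],X[0]))
a0=e-n; print("a",np.arctan2(-a0[:2]@X,-a0[:2]@Y), np.arctan2(-(h-n)[:2]@X,-(h-n)[:2]@Y))
# panel edges direction: left edge of housing top
p,q=onz("top",t(248,65),.07),onz("top",t(165,390),.07);p2,q2=onz("top",t(474,118),.07),onz("top",t(390,445),.07)
for d in(p-q,p2-q2):print("yaw edge",np.arctan2(d[1],d[0]))
for c in((178,438),(272,484),(380,502)):print("vial",onz("top",t(*c),.061))
print("beaker",onz("top",t(510,385),.085),"flask",onz("top",t(92,245),.0))
E
```

```text
boss [ 0.5511 -0.0381  0.1625] nut [0.5702 0.0305 0.197 ] hole [0.4988 0.0242 0.1785] end [0.4085 0.0159 0.1785] 0.07121885252227475 0.07408838779262893 0.16342449875703796
2view boss [ 0.5526 -0.0389  0.1536] nut [0.5706 0.0305 0.1942] tip [ 0.5568 -0.1151  0.2784] levpin [ 0.5255 -0.1063  0.1911]
X [ 0.9634 -0.2682] yaw -0.27155818441538065
a 1.2088910698497504 1.211382732855186
yaw edge -0.2628400417402249
yaw edge -0.2777406139527118
vial [0.4609 0.0503 0.061 ]
vial [ 0.4291 -0.0122  0.061 ]
vial [ 0.4159 -0.0844  0.061 ]
beaker [ 0.4914 -0.1706  0.085 ] flask [0.601  0.1102 0.    ]
```

```bash
cat >> h.py <<'E'
from scipy.spatial.transform import Rotation as Ro
C=np.array([.5513,-.0385]);YAW=-.2716
X=np.array([np.cos(YAW),np.sin(YAW)]);Y=np.array([-X[1],X[0]])
def W(x,y): return C+x*X+y*Y
def down(yaw): return Ro.from_euler("z",yaw)*Ro.from_euler("x",np.pi)
def finger(a,r,off,hx=.0125,hy=.008): # stirrer x,y of the finger block centre pushing strap
    D=.012+hx*abs(np.cos(a))+hy*abs(np.sin(a))+off
    return np.array([0,.072])+r*np.array([-np.sin(a),-np.cos(a)])-D*np.array([np.cos(a),-np.sin(a)])
def step(p0,R0,p1,R1):
    return np.round(R0.inv().apply(np.array(p1)-p0)/.2,3).tolist(),np.round((R0.inv()*R1).as_rotvec()/(np.pi/4),3).tolist()
def now():
    s=get_state(); return s["eef_pos"],Ro.from_quat(s["orientation"])
E
python3 - <<'E'
from h import *
p,R=now(); p1=np.array([*W(*finger(1.21,.08,.02)),.215]); R1=down(YAW); rv=(R.inv()*R1).as_rotvec(); print(p1,rv)
q=p;Q=R
for k in(1,2,3):
    q2=p+(p1-p)*k/3;Q2=R*Ro.from_rotvec(rv*k/3);print(q2,step(q,Q,q2,Q2));q,Q=q2,Q2
print("wash",onz("top",(152,212),.2),"reagent",onz("top",(486,205),.13))
E
```

```text
[0.48702337 0.0674576  0.215     ] [9.43455016e-04 1.52012419e-03 1.46456253e+00]
[0.32200903 0.42496504 0.20799707] ([-0.679, 0.713, -0.017], [0.0, 0.001, 0.622])
[0.4045162  0.24621132 0.21149854] ([-0.265, 0.948, -0.017], [0.0, 0.001, 0.622])
[0.48702337 0.0674576  0.215     ] ([0.211, 0.962, -0.017], [0.0, 0.001, 0.622])
wash [0.61333271 0.42323346 0.2       ] reagent [ 0.63093148 -0.43153503  0.13      ]
```

>>> drive_tool:
  targets:
    - [0,[-0.68,0.71,-0.02],[0,0,0.62]]
    - [0,[-0.68,0.71,-0.02],[0,0,0.62]]
    - [0,[-0.68,0.71,-0.02],[0,0,0.62]]
    - [0,[-0.68,0.71,-0.02],[0,0,0.62]]
    - [0,[-0.68,0.71,-0.02],[0,0,0.62]]

```text
clock: 0.52
eef_pos: [0.322, 0.4227, 0.2089]
orientation: [0.939, 0.344, -0.0, 0.0]
wrist_force: [1.4, -0.1, 0.7]
finger_gap: 0.0641
```

>>> drive_tool:
  targets:
    - [0,[-0.26,0.95,-0.02],[0,0,0.62]]
    - [0,[-0.26,0.95,-0.02],[0,0,0.62]]
    - [0,[-0.26,0.95,-0.02],[0,0,0.62]]
    - [0,[-0.26,0.95,-0.02],[0,0,0.62]]
    - [0,[-0.26,0.95,-0.02],[0,0,0.62]]

```text
clock: 0.93
eef_pos: [0.4059, 0.2445, 0.2133]
orientation: [0.994, 0.107, 0.0, 0.0]
wrist_force: [-0.4, -0.1, -0.3]
finger_gap: 0.0308
```

>>> drive_tool:
  targets:
    - [0,[0.21,0.96,-0.02],[0,0,0.62]]
    - [0,[0.21,0.96,-0.02],[0,0,0.62]]
    - [0,[0.21,0.96,-0.02],[0,0,0.62]]
    - [0,[0.21,0.96,-0.02],[0,0,0.62]]
    - [0,[0.21,0.96,-0.02],[0,0,0.62]]

```text
clock: 1.35
eef_pos: [0.4887, 0.0658, 0.2173]
orientation: [0.991, -0.136, 0.0, 0.0]
wrist_force: [-0.8, 0.4, 0.8]
finger_gap: 0.0008
```

```bash
python3 - <<'E'
from h import *
p,R=now(); print(p,R.as_matrix()[:,0], get_state()["finger_gap"])
for z in(.215,.166): print(step(p,R,[*W(*finger(1.21,.08,.02)),z],down(YAW)))
im=read_camera("top")[150:310,240:440]; a=cv2.resize(im,None,fx=4,fy=3.75,interpolation=cv2.INTER_CUBIC);cv2.imwrite("pics/t1.png",a)
E
```

```text
[0.48865594 0.06584141 0.21732995] [ 9.62787334e-01 -2.70260104e-01  1.59128558e-04] 0.0007840248289383095
([-0.01, -0.006, 0.012], [0.001, -0.0, -0.003])
([-0.01, -0.006, 0.257], [0.001, -0.0, -0.003])
```

View pics/t1.png

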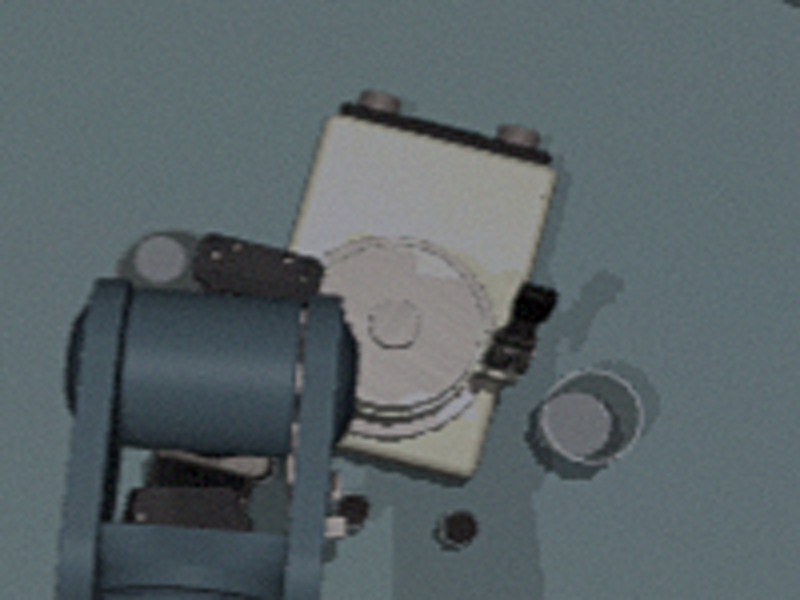

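The top view shows the gripper over the start point, left of the strap. Its long side lies along the stirrer x axis, and the lever is untouched at about (530,300). Next come the descent and the sweep waypoints.

```bash
python3 - <<'E'
from h import *
p,R=now(); R1=down(YAW)
p0=np.array([*W(*finger(1.21,.08,.02)),.166]); print(step(p,R,p0,R1))
for A in (np.linspace(1.21,.75,5),np.linspace(.65,.25,5),np.linspace(.2,.05,5)):
    for a in A:
        q=np.array([*W(*finger(a,.08,0)),.166]); print(round(a,2),step(p0,R1,q,R1)[0])
    p0=q; print()
E
```

```text
([-0.023, -0.019, 0.258], [0.003, -0.002, -0.003])
1.21 [0.035, 0.094, 0.0]
1.1 [0.039, 0.137, 0.0]
0.98 [0.048, 0.181, 0.0]
0.86 [0.062, 0.224, 0.0]
0.75 [0.082, 0.266, 0.0]

0.65 [0.021, 0.035, 0.0]
0.55 [0.046, 0.069, 0.0]
0.45 [0.076, 0.1, 0.0]
0.35 [0.108, 0.128, 0.0]
0.25 [0.145, 0.153, 0.0]

0.2 [0.019, 0.011, 0.0]
0.16 [0.034, 0.019, 0.0]
0.12 [0.049, 0.026, 0.0]
0.09 [0.065, 0.032, 0.0]
0.05 [0.081, 0.038, 0.0]
```

>>> drive_tool:
  targets:
    - [0,[-0.02,-0.01,0.05],[0,0,0]]
    - [0,[-0.02,-0.01,0.1],[0,0,0]]
    - [0,[-0.02,-0.01,0.16],[0,0,0]]
    - [0,[-0.02,-0.01,0.22],[0,0,0]]
    - [0,[-0.02,-0.01,0.255],[0,0,0]]

```text
clock: 1.82
eef_pos: [0.4829, 0.073, 0.1637]
orientation: [0.991, -0.132, -0.002, 0.0]
wrist_force: [-0.4, -0.8, -0.3]
finger_gap: 0.0003
```

>>> drive_tool:
  targets:
    - [0,[0.035,0.09,0],[0,0,0]]
    - [0,[0.04,0.137,0],[0,0,0]]
    - [0,[0.048,0.18,0],[0,0,0]]
    - [0,[0.062,0.224,0],[0,0,0]]
    - [0,[0.082,0.266,0],[0,0,0]]

```text
clock: 2.23
eef_pos: [0.4864, 0.0157, 0.1666]
orientation: [0.991, -0.133, 0.0, -0.0]
wrist_force: [1.1, 1.5, -0.4]
finger_gap: 0.0
```

```bash
python3 - <<'E'
from h import *
p,R=now(); R1=down(YAW); print(p, np.array([(p[:2]-C)@X,(p[:2]-C)@Y]),finger(.75,.08,0),get_state()["wrist_force"])
cv2.imwrite("pics/s2.png",cv2.resize(read_camera("scene")[190:340,220:420],None,fx=4,fy=4,interpolation=cv2.INTER_CUBIC))
E
```

```text
[0.4864277  0.01574675 0.1666008 ] [-0.07704721  0.03485472] [-0.07399345  0.03159595] [ 1.12086951  1.46735663 -0.40621873]
```

View pics/s2.png

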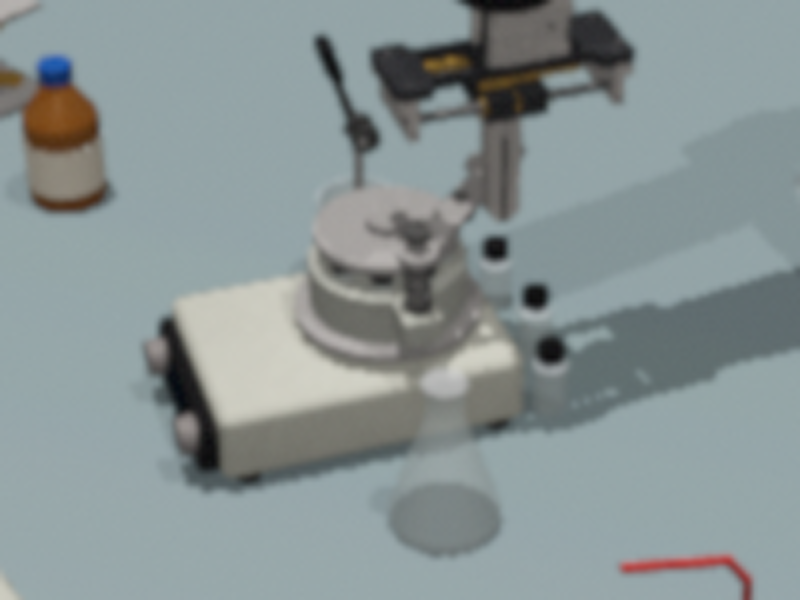

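The scene view shows the finger pushing the strap, which has already swung part way. The force is 1.8 N, and the lever and vials are clear. I'll carry on with the sweep.

>>> drive_tool:
  targets:
    - [0,[0.025,0.04,0],[0,0,0]]
    - [0,[0.055,0.077,0],[0,0,0]]
    - [0,[0.088,0.112,0],[0,0,0]]
    - [0,[0.122,0.142,0],[0,0,0]]
    - [0,[0.16,0.168,0],[0,0,0]]

```text
clock: 2.7
eef_pos: [0.5089, -0.0257, 0.1664]
orientation: [0.991, -0.134, -0.0, 0.0]
wrist_force: [-0.9, 1.2, -0.2]
finger_gap: 0.0
```

```bash
python3 - <<'E'
from h import *
p,R=now(); R1=down(YAW); print(p,get_state()["wrist_force"], np.array([(p[:2]-C)@X,(p[:2]-C)@Y]),finger(.25,.08,0))
for a in (.2,.15,.1,.05,.02,0,-.03): print(a,step(p,R,[*W(*finger(a,.08,0)),.166],R1))
E
```

```text
[ 0.50887071 -0.02566849  0.16643823] [-0.92522967  1.15874718 -0.15669919] [-0.0443163   0.00097851] [-0.04507186  0.00094193]
0.2 ([0.015, 0.011, 0.002], [0.0, 0.0, 0.004])
0.15 ([0.035, 0.021, 0.002], [0.0, 0.0, 0.004])
0.1 ([0.056, 0.03, 0.002], [0.0, 0.0, 0.004])
0.05 ([0.077, 0.038, 0.002], [0.0, 0.0, 0.004])
0.02 ([0.09, 0.043, 0.002], [0.0, 0.0, 0.004])
0 ([0.099, 0.045, 0.002], [0.0, 0.0, 0.004])
-0.03 ([0.11, 0.049, 0.002], [0.0, 0.0, 0.004])
```

>>> drive_tool:
  targets:
    - [0,[0.02,0.014,0],[0,0,0]]
    - [0,[0.04,0.024,0],[0,0,0]]
    - [0,[0.06,0.032,0],[0,0,0]]
    - [0,[0.075,0.038,0],[0,0,0]]
    - [0,[0.09,0.043,0],[0,0,0]]

```text
clock: 3.12
eef_pos: [0.5236, -0.0378, 0.1664]
orientation: [0.991, -0.133, -0.0, 0.0]
wrist_force: [-1.5, 1.9, -0.1]
finger_gap: 0.0004
```

>>> drive_tool:
  targets:
    - [0,[0.003,0.001,0],[0,0,0]]
    - [0,[0.006,0.002,0],[0,0,0]]
    - [0,[0.01,0.002,0],[0,0,0]]
    - [0,[0.01,0.002,0],[0,0,0]]
    - [0,[0.01,0.002,0],[0,0,0]]

```text
clock: 3.53
eef_pos: [0.5252, -0.0387, 0.1665]
orientation: [0.991, -0.133, -0.0, 0.0]
wrist_force: [-0.2, 0.3, -0.4]
finger_gap: 0.0003
```

>>> drive_tool:
  targets:
    - [0,[0.003,0,0],[0,0,0]]
    - [0,[0.006,0,0],[0,0,0]]
    - [0,[0.01,0,0],[0,0,0]]
    - [0,[0.01,0,0],[0,0,0]]
    - [0,[0.01,0,0],[0,0,0]]

```text
clock: 3.95
eef_pos: [0.5264, -0.0391, 0.1661]
orientation: [0.991, -0.133, -0.001, 0.0]
wrist_force: [-4.7, -0.3, 1.6]
finger_gap: 0.0006
```

>>> drive_tool:
  targets:
    - [0,[0.003,0,0],[0,0,0]]
    - [0,[0.006,0,0],[0,0,0]]
    - [0,[0.01,0,0],[0,0,0]]
    - [0,[0.01,0,0],[0,0,0]]
    - [0,[0.01,0,0],[0,0,0]]

```text
clock: 4.37
eef_pos: [0.5272, -0.0395, 0.1657]
orientation: [0.991, -0.133, -0.003, 0.0]
wrist_force: [-9.0, 0.8, 2.3]
finger_gap: 0.0005
```

The force rises to 9 N with the finger at x = -23 mm, so the strap is on its hard stop. I'll back off, raise the tool and check.

>>> drive_tool:
  targets:
    - [0,[-0.05,0,0],[0,0,0]]
    - [0,[-0.1,0,0],[0,0,0]]
    - [0,[-0.2,0,0],[0,0,0]]
    - [0,[-0.2,0,-0.1],[0,0,0]]
    - [0,[-0.2,0,-0.25],[0,0,0]]

```text
clock: 4.78
eef_pos: [0.4876, -0.0281, 0.2139]
orientation: [0.991, -0.133, -0.003, -0.001]
wrist_force: [0.8, -0.4, 1.1]
finger_gap: 0.0004
```

>>> drive_tool:
  targets:
    - [0,[0,0,-0.2],[0,0,0]]
    - [0,[0,0,-0.4],[0,0,0]]
    - [0,[0,0,-0.6],[0,0,0]]
    - [0,[0,0,-0.6],[0,0,0]]
    - [0,[0,0,-0.6],[0,0,0]]

```text
clock: 5.2
eef_pos: [0.4917, -0.0294, 0.3399]
orientation: [0.991, -0.133, 0.004, 0.001]
wrist_force: [-0.8, -0.9, -0.5]
finger_gap: 0.0005
```

```bash
python3 - <<'E'
from h import *
p,R=now(); R1=down(YAW); print(p)
q=np.array([*W(.07,-.072),.335]); print(step(p,R,q,R1))
a=cv2.resize(read_camera("scene")[190:290,260:400],None,fx=4,fy=4,interpolation=cv2.INTER_CUBIC)
b=cv2.resize(read_camera("top")[200:250,290:390],(560,200),interpolation=cv2.INTER_CUBIC)
cv2.imwrite("pics/s3.png",np.vstack([a,b]))
E
```

```text
[ 0.49173883 -0.02943215  0.33990868]
([0.648, 0.326, 0.03], [0.0, -0.01, 0.005])
```

View pics/s3.png

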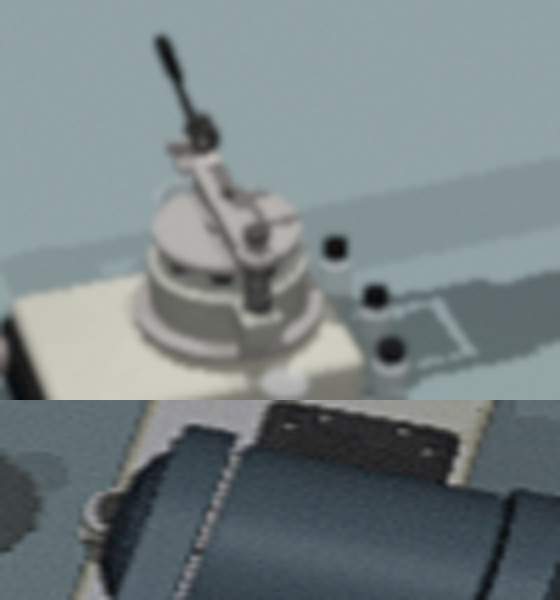

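The scene view shows the strap across the plate with its end under the cam, from (255,240) to (190,155). The lever is still up. Now I'll cross over to the lever's +x side.

>>> drive_tool:
  targets:
    - [0,[0.15,0.08,0],[0,0,0]]
    - [0,[0.3,0.16,0],[0,0,0]]
    - [0,[0.45,0.24,0.01],[0,0,0]]
    - [0,[0.6,0.31,0.02],[0,0,0]]
    - [0,[0.65,0.325,0.03],[0,0,0]]

```text
clock: 5.72
eef_pos: [0.5996, -0.1287, 0.3266]
orientation: [0.991, -0.135, -0.002, -0.0]
wrist_force: [-0.8, 0.6, -0.5]
finger_gap: 0.0006
```

>>> drive_tool:
  targets:
    - [0,[0,0,0.1],[0,0,0]]
    - [0,[0,0,0.2],[0,0,0]]
    - [0,[0,0,0.3],[0,0,0]]
    - [0,[0,0,0.37],[0,0,0]]
    - [0,[0,0,0.37],[0,0,0]]

```text
clock: 6.13
eef_pos: [0.5961, -0.125, 0.2509]
orientation: [0.991, -0.133, -0.004, -0.001]
wrist_force: [-1.2, 0.2, -0.6]
finger_gap: 0.0007
```

```bash
python3 - <<'E'
from h import *
p,R=now(); R1=down(YAW); print(p, (p[:2]-C)@X,(p[:2]-C)@Y)
def T(th,r=.072):
    x=-r*np.sin(th)+.006*np.cos(th)+.0125; return np.array([*W(x,-.072),.191+r*np.cos(th)+.006*np.sin(th)])
p0,R0=p,R
for A in ([-.1,0,.1,.2,.3],[.4,.5,.6,.7,.8],[.9,1,1.1,1.2,1.3],[1.4,1.47,1.54,1.6,1.64]):
    for a in A: print(a,step(p0,R0,T(a),R1))
    p0,R0=T(a),R1; print()
E
```

```text
[ 0.59610538 -0.12496559  0.25093463] 0.06635933365221841 -0.07127592992411276
-0.1 ([-0.204, 0.003, -0.054], [-0.001, 0.011, 0.005])
0 ([-0.24, 0.003, -0.058], [-0.001, 0.011, 0.005])
0.1 ([-0.276, 0.002, -0.059], [-0.001, 0.011, 0.005])
0.2 ([-0.312, 0.002, -0.056], [-0.001, 0.011, 0.005])
0.3 ([-0.347, 0.002, -0.05], [-0.001, 0.011, 0.005])

0.4 ([-0.035, 0.0, 0.01], [0.0, 0.0, 0.0])
0.5 ([-0.069, 0.0, 0.022], [0.0, 0.0, 0.0])
0.6 ([-0.101, -0.0, 0.039], [0.0, 0.0, 0.0])
0.7 ([-0.131, -0.0, 0.058], [0.0, 0.0, 0.0])
0.8 ([-0.16, -0.0, 0.08], [0.0, 0.0, 0.0])

0.9 ([-0.026, 0.0, 0.025], [0.0, 0.0, 0.0])
1 ([-0.049, 0.0, 0.053], [0.0, 0.0, 0.0])
1.1 ([-0.07, -0.0, 0.082], [0.0, 0.0, 0.0])
1.2 ([-0.087, -0.0, 0.114], [0.0, 0.0, 0.0])
1.3 ([-0.102, -0.0, 0.147], [0.0, 0.0, 0.0])

1.4 ([-0.011, -0.0, 0.034], [0.0, 0.0, 0.0])
1.47 ([-0.016, 0.0, 0.059], [0.0, 0.0, 0.0])
1.54 ([-0.02, -0.0, 0.084], [0.0, 0.0, 0.0])
1.6 ([-0.022, -0.0, 0.106], [0.0, 0.0, 0.0])
1.64 ([-0.022, -0.0, 0.12], [0.0, 0.0, 0.0])
```

>>> drive_tool:
  targets:
    - [0,[-0.06,0,-0.03],[0,0,0]]
    - [0,[-0.11,0,-0.05],[0,0,0]]
    - [0,[-0.16,0,-0.055],[0,0,0]]
    - [0,[-0.2,0,-0.055],[0,0,0]]
    - [0,[-0.24,0,-0.055],[0,0,0]]

```text
clock: 6.55
eef_pos: [0.555, -0.114, 0.2723]
orientation: [0.991, -0.133, 0.006, 0.001]
wrist_force: [4.4, 0.6, 13.9]
finger_gap: 0.0007
```

>>> drive_tool:
  targets:
    - [0,[-0.02,0,0],[0,0,0]]
    - [0,[-0.04,0,0],[0,0,0]]
    - [0,[-0.06,0,0.002],[0,0,0]]
    - [0,[-0.085,0,0.005],[0,0,0]]
    - [0,[-0.107,0,0.008],[0,0,0]]

```text
clock: 6.97
eef_pos: [0.5344, -0.1084, 0.272]
orientation: [0.991, -0.133, 0.006, 0.001]
wrist_force: [1.1, 1.2, 9.4]
finger_gap: 0.0006
```

```bash
python3 - <<'E'
from h import *
p,R=now(); R1=down(YAW); print(p, (p[:2]-C)@X,(p[:2]-C)@Y,get_state()["wrist_force"])
def T(th,r=.072):
    x=-r*np.sin(th)+.006*np.cos(th)+.0125; return np.array([*W(x,-.072),.191+r*np.cos(th)+.006*np.sin(th)])
for a in (.3,.4,.5,.6,.7,.8): print(a,step(p,R,T(a),R1))
cv2.imwrite("pics/s4.png",cv2.resize(read_camera("scene")[180:290,250:400],None,fx=4,fy=4,interpolation=cv2.INTER_CUBIC))
E
```

```text
[ 0.53440217 -0.10841898  0.27199186] 0.0024789816528919097 -0.07188918809960539 [1.09150439 1.17769811 9.37276681]
0.3 ([-0.028, 0.0, 0.052], [0.001, -0.015, 0.005])
0.4 ([-0.063, 0.0, 0.061], [0.001, -0.015, 0.005])
0.5 ([-0.097, 0.0, 0.074], [0.001, -0.015, 0.005])
0.6 ([-0.129, -0.0, 0.089], [0.001, -0.015, 0.005])
0.7 ([-0.16, -0.0, 0.108], [0.001, -0.015, 0.005])
0.8 ([-0.189, -0.0, 0.13], [0.001, -0.015, 0.005])
```

View pics/s4.png

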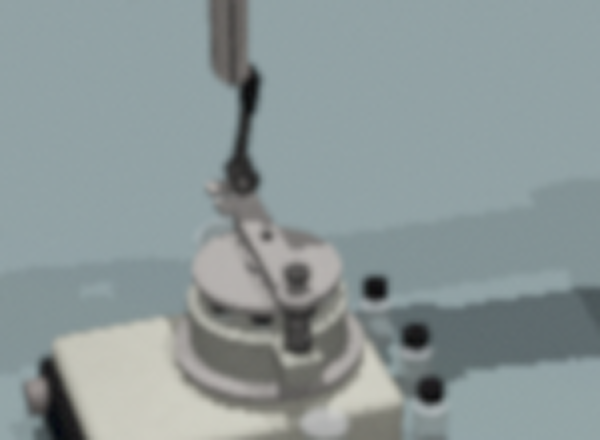

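The finger is behind the grip near its upper end, with the grip top at about (250,75), and the lever is starting over. The tip sits a little high, so I'll continue along the arc at a radius of about 78 mm and lower it gradually.

>>> drive_tool:
  targets:
    - [0,[-0.03,0,0.02],[0,0,0]]
    - [0,[-0.06,0,0.035],[0,0,0]]
    - [0,[-0.09,0,0.05],[0,0,0]]
    - [0,[-0.115,0,0.065],[0,0,0]]
    - [0,[-0.14,0,0.08],[0,0,0]]

```text
clock: 7.43
eef_pos: [0.5039, -0.1001, 0.249]
orientation: [0.991, -0.134, -0.001, -0.0]
wrist_force: [0.6, -0.4, 1.6]
finger_gap: 0.0009
```

```bash
python3 - <<'E'
from h import *
p,R=now(); R1=down(YAW); x=(p[:2]-C)@X; print(p, x,(p[:2]-C)@Y,get_state()["wrist_force"])
K=np.array([x-.0125,p[2]-.191]); r=np.hypot(*K); print("r",r,"th face",np.arctan2(-K[0],K[1])+np.arcsin(.006/r))
def T(th,r=.075):
    x=-r*np.sin(th)+.006*np.cos(th)+.0125; return np.array([*W(x,-.072),.191+r*np.cos(th)+.006*np.sin(th)])
for a in (.6,.7,.8,.9,1,1.1,1.2): print(a,step(p,R,T(a),R1))
E
```

```text
[ 0.50386477 -0.10011465  0.24900001] -0.029166840807713704 -0.07208163549873954 [ 0.61291176 -0.41885539  1.61378239]
r 0.07141517475862945 th face 0.7070792299418622
0.6 ([0.021, -0.0, -0.036], [-0.0, 0.002, 0.005])
0.7 ([-0.01, -0.0, -0.016], [-0.0, 0.002, 0.005])
0.8 ([-0.04, -0.001, 0.007], [-0.0, 0.002, 0.005])
0.9 ([-0.067, -0.001, 0.033], [-0.0, 0.002, 0.005])
1 ([-0.091, -0.001, 0.062], [-0.0, 0.002, 0.005])
1.1 ([-0.112, -0.001, 0.093], [-0.0, 0.002, 0.005])
1.2 ([-0.13, -0.001, 0.126], [-0.0, 0.002, 0.005])
```

>>> drive_tool:
  targets:
    - [0,[-0.03,0,0.02],[0,0,0]]
    - [0,[-0.055,0,0.045],[0,0,0]]
    - [0,[-0.08,0,0.07],[0,0,0]]
    - [0,[-0.1,0,0.1],[0,0,0]]
    - [0,[-0.12,0,0.13],[0,0,0]]

```text
clock: 7.85
eef_pos: [0.4811, -0.094, 0.2232]
orientation: [0.991, -0.134, -0.0, -0.0]
wrist_force: [-0.1, 1.3, 2.5]
finger_gap: 0.0001
```

```bash
python3 - <<'E'
from h import *
p,R=now(); R1=down(YAW); x=(p[:2]-C)@X; print(p, x,(p[:2]-C)@Y,get_state()["wrist_force"])
K=np.array([x-.0125,p[2]-.191]); r=np.hypot(*K); print("r",r,"th face",np.arctan2(-K[0],K[1])+np.arcsin(.006/r))
def T(th,r=.073):
    x=-r*np.sin(th)+.006*np.cos(th)+.0125; return np.array([*W(x,-.072),.191+r*np.cos(th)+.006*np.sin(th)])
for a in (1.2,1.3,1.4,1.5,1.55,1.6,1.65): print(a,step(p,R,T(a),R1))
E
```

```text
[ 0.48105305 -0.09396881  0.22321692] -0.052791112146299855 -0.07228085563453715 [-0.07138152  1.26099397  2.46496897]
r 0.07280700125953884 th face 1.1949176852294066
1.2 ([-0.003, -0.001, 0.001], [-0.0, 0.001, 0.005])
1.3 ([-0.017, -0.001, 0.035], [-0.0, 0.001, 0.005])
1.4 ([-0.028, -0.002, 0.07], [-0.0, 0.001, 0.005])
1.5 ([-0.035, -0.002, 0.105], [-0.0, 0.001, 0.005])
1.55 ([-0.038, -0.002, 0.124], [-0.0, 0.001, 0.005])
1.6 ([-0.039, -0.002, 0.142], [-0.0, 0.001, 0.005])
1.65 ([-0.04, -0.002, 0.16], [-0.0, 0.001, 0.005])
```

>>> drive_tool:
  targets:
    - [0,[-0.015,0,0.03],[0,0,0]]
    - [0,[-0.026,0,0.06],[0,0,0]]
    - [0,[-0.032,0,0.09],[0,0,0]]
    - [0,[-0.038,0,0.115],[0,0,0]]
    - [0,[-0.04,0,0.14],[0,0,0]]

```text
clock: 8.27
eef_pos: [0.4736, -0.0919, 0.1952]
orientation: [0.991, -0.134, -0.001, -0.0]
wrist_force: [-6.7, 3.7, 37.1]
finger_gap: 0.0003
```

>>> drive_tool:
  targets:
    - [0,[0,0,0.005],[0,0,0]]
    - [0,[0,0,0.01],[0,0,0]]
    - [0,[0,0,0.015],[0,0,0]]
    - [0,[0,0,0.015],[0,0,0]]
    - [0,[0,0,0.015],[0,0,0]]

```text
clock: 8.68
eef_pos: [0.4737, -0.0919, 0.1955]
orientation: [0.991, -0.133, -0.001, 0.0]
wrist_force: [-10.2, 5.0, 18.9]
finger_gap: 0.0003
```

The tip height of 195.5 mm matches the level lever, and the force shows the hard stop. Now I'll lift off, move clear and check.

>>> drive_tool:
  targets:
    - [0,[0,0,-0.05],[0,0,0]]
    - [0,[0,0,-0.2],[0,0,0]]
    - [0,[0,0,-0.4],[0,0,0]]
    - [0,[0,0,-0.6],[0,0,0]]
    - [0,[0,0,-0.7],[0,0,0]]

```text
clock: 9.1
eef_pos: [0.4754, -0.0927, 0.3377]
orientation: [0.991, -0.134, 0.003, 0.001]
wrist_force: [-0.2, -1.0, 1.4]
finger_gap: 0.0004
```

>>> drive_tool:
  targets:
    - [0,[-0.1,-0.2,0],[0,0,0]]
    - [0,[-0.2,-0.4,0],[0,0,0]]
    - [0,[-0.3,-0.6,0],[0,0,0]]
    - [0,[-0.3,-0.8,0],[0,0,0]]
    - [0,[-0.3,-0.95,0],[0,0,0]]

```text
clock: 9.52
eef_pos: [0.466, 0.1093, 0.3329]
orientation: [0.991, -0.133, 0.001, -0.0]
wrist_force: [0.4, -0.4, 0.3]
finger_gap: 0.0006
```

```bash
python3 - <<'E'
from h import *
s=get_state();print(s["clock"],s["eef_pos"],s["wrist_force"])
a=cv2.resize(read_camera("scene")[190:340,240:400],(400,375),interpolation=cv2.INTER_CUBIC)
b=cv2.resize(read_camera("top")[165:315,260:420],(400,375),interpolation=cv2.INTER_CUBIC)
cv2.imwrite("pics/f.png",np.hstack([a,b]))
E
```

```text
9.5167 [0.46604181 0.10927226 0.33288375] [ 0.40974023 -0.3721841   0.3377974 ]
```

View pics/f.png

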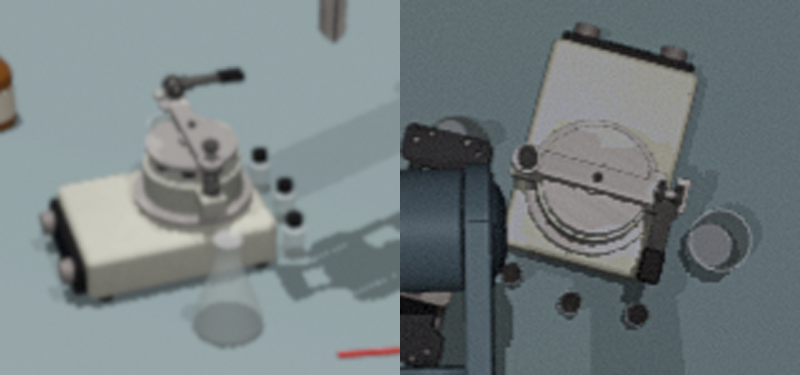

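The final picture shows the strap across the plate with its slot on the stud, from (527,157) to (680,195). The lever is level towards -x, with its tip at (648,283). The cover is centred, and the vials, flask and beaker are standing. I'll hand in.

```bash
python3 -c "
from station import *
print(close_job(), get_state()['clock'])"
```

```text
the job is handed in; nothing more can be done
the job is handed in; nothing more can be done
```

The cover plate is clamped and the job is handed in; the robot's clock read 9.5 s at my last check, just before hand-in. I swung the strap from 1.21 rad to its hard stop with the shut fingers, then pushed the cam lever down to its own stop and moved the arm clear.

- **Strap:** the push force rose to 9 N at the stop, and the final picture shows the strap across the plate with its slot on the stud, under the cam.
- **Lever:** the fingertip stopped at a height of 195.5 mm, which matches a level lever (about 1.6 rad), and the final picture shows it level.
- **Cover and bystanders:** in the last picture the plate looks centred, and the vials, flask and beaker look unmoved by eye. The wash bottle and dish were outside that picture and the reagent bottle was only partly in it, but the arm never went near them.
- **Arm:** the tool stood at 333 mm height, well clear, with wrist force about 0.5 N.

- **Oddities:** while first tipping the lever, the finger rode about 10 mm higher than planned, with a 9–14 N push up on it. The wrist force peaked at about 38 N when the lever reached its stop. Neither seemed to have any effect.
- **Not checked:** I couldn't measure the foot's contact force on the cover. I infer it from the lever being fully down.

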